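# Stir a mug on the twin-plate stirrer

## Robot

A 6-joint arm with a two-finger parallel gripper is mounted at the origin on a cart in front of the work surface, level with it; the furniture and walls round the work are solid. World frame = base frame: x ahead of the robot, y to its left, z up, the work surface at z = 0. Lengths are in m, angles in rad, forces in N, time in s.
With the tool pointing down it reaches from about 0.375 to 0.9 m from the base axis. Payload 3.1 kg.
Tool frame: the origin (TCP) lies at the very end of the fingers, on their centre line; the grasp point (between the pads) lies 19 mm behind it (manip.hold_point_z is the distance from the TCP to the grasp point, in m); y points along the fingers, z is the direction in which the jaws open and shut, and the axes are right-handed (so a half turn about y gives the same grasp; the last joint's range is limited). The gripper opens to 85 mm and grips with 20 to 120 N. Pads are 22 mm wide; open, the fingers measure 114 mm over their backs; the gripper's body (76 mm by 85 mm) begins 54 mm behind the grasp point. The pads swing forward as they close: fully open they stand 13 mm farther back than shut.
Start: joints at [-1.296, 0.527, 1.433, -0, 1.181, -0.178], TCP at [0.274, -0.562, 0.231] pointing down, gripper open.
Joint ranges: [-3.08, 3.08], [-0.75, 2.2], [0.22, 2.44], [-1.43, 4.57], [0, 2.65], [-2.85, 2.85]. Speed limits (rad/s): [2.79, 2.79, 3.14, 3.14, 3.14, 3.14].

## Interface

Orientations are given as a unit quaternion [x, y, z, w].
In Python, from station import manip, eyes, workorder gives the robot as it stands. The module is installed in compiled form; this text tells all that it offers.
- The arm moves only by the shell command python3 -m jog 'ROWS' [OPENING] [FORCE]. ROWS is JSON, a list of rows, each a list of 2 entries, a list of its own where there are three numbers: the shift along the tool's x, y, z in cm, then the turn about the tool's y in rad. A call has 1 to 20 rows; each row is the pose to reach, as a shift and turn from the pose commanded when the call began, along the tool's axes at that moment; what a row does not reach only later rows make up. A row lasts 1/12 s, in which the tool goes at most 41.7 mm and 7.16 degrees, less where a joint would pass 70% of its speed; a pose out of reach is approached as far as the arm can. A call with a gripper value outside its range is refused whole. OPENING is the finger opening in cm, from 0 to 8.54, set as the call begins (- or left out, the last holds). The fingers move at their own pace and stop on an object; FORCE is the grip in N (left out, the last holds). Time passes only in rows, so rows that repeat a pose let the fingers close. It gives the time, the measured TCP pose, the force and the opening at its end, in the units of the state.
- manip.sense(): the state, without advancing time (a new reading comes with each control period).
- eyes.snapshot(name): name is "scene" or "top"; returns a dict with "frame" (420x560x3 uint8, red, green, blue), "vfov" (degrees; the focal length in pixels is half the picture's height over the tangent of half this angle, whatever the lens; pixels are square), "cx", "cy" (the principal point, pixels), "k1" (the pictures are not rectified: a ray, as slopes to the right and down, at radius r is drawn at 1 + k1 r^2 times it, then the intrinsics apply), "rvec" (rotation vector, rad) and "tvec" (3), from world to camera coordinates, as OpenCV has them. Camera axes: x right, y down, z forward; pixel columns grow to the right and rows downward; lengths in m; the calibration is good to about 2 mm. A picture is of the moment at which its call begins. There is no depth.
- workorder.sign_off(): hands the job in, once; it reports no verdict.
The state is a dict: "t": time; "q": joint angles; "qd": joint speeds; "tau": joint torques, N m; "tcp_pos": TCP position; "tool_rot": TCP orientation; "force": force on the tool from outside, world axes, zero at the start; "ft_torque": the same for the moment, N m; "finger_gap": opening from 0.0 (shut) to 1.0 (fully open).
Only numpy, scipy, OpenCV 4.12 (cv2) and the standard library are available. Lean on these libraries where they do the work, as an engineer would, in place of code of your own. Each camera call takes 0.05 s, during which the arm holds its last target. There are 200 camera calls.

## Task

Stand the small white mug, kept upright, in the middle of the smaller plate of the drink stirrer and let go of it. Then switch the stirrer on at its rocker (press the far end until it snaps over), push the spring lever well over towards the mug - not the other way - hold it there for a good second, let it spring back upright, and finally switch the rocker off again. Leave the ramekin on the larger plate, the pepper mill and the spice jar where they stand.

Things in the scene. Friction and masses are not known exactly. Their poses are not given: they have to be found in the camera images.
- mug_mid (a point): Small plain white mug, loose, about 130 g, upright: the only mug in reach (a far taller mug with dots stands at the back). Point on the axis of its round body, half-way up: 27.5 mm above its underside. Body 59 mm across and 55 mm high, foot 42 mm across, wall about 4 mm. z is up; the handle points along -y and reaches 54 mm from the axis (13 mm wide, 15 to 54 mm above the underside), so a grasp across the body closes along the mug's x axis.
- console (a point): The drink stirrer, fixed: a low white box 180 mm deep (x) by 290 mm wide (y) and 30 mm high with a grey middle strip 78 mm wide, 42 mm high. This point is on top of the strip, at the middle of the stirrer, 42 mm above the worktop. Its x axis points to the back of the stirrer, y to its left side, z up. The two plates lie at x = +10 mm, y = +100 and -100 mm in this frame, in either order.
- small_plate_top (a point): Centre of the top face of the smaller stirring plate (64 mm across), a flat black disc with a steel rim, 37 mm above the worktop, on the left or right side of the stirrer. The mug goes here.
- large_plate_top (a point): Centre of the top face of the larger stirring plate (96 mm across), 37 mm above the worktop, on the other side; the ramekin stands on it. Wall cabinets hang over the back of the worktop (from about 0.57 m ahead of the robot, 0.43 m above the worktop): keep wrist and forearm in front of them.
- lever_knob (a point): Middle of the black knob of the spring lever, a barrel 26 mm across and 48 mm tall (top 135 mm, bottom 87 mm above the worktop when upright, this point at 112 mm), on a 12 mm stem that rises from the middle strip 43 mm in front of the stirrer's middle. This point is 70 mm from the pivot, which lies on the strip's top (42 mm above the worktop).
- lever (a joint): Tilt of the lever in rad: 0 upright, positive towards the stirrer's left (+y of console), negative towards its right, stops at +-0.5. A spring of 0.7 N m/rad brings it back to 0 (about 4.5 N at the knob for 0.45). It counts as well over beyond 0.35.
- rocker_mid (a point): Middle of the top of the rocker switch at the back of the middle strip, 66 mm above the worktop, 36 mm behind the stirrer's middle. The grey paddle is 66 mm long (along the stirrer's x) and 36 mm wide (y); its two halves slope up to the ends, 2 to 3 mm higher than the middle; a small metal bar marks the far (on) end. Press 22 to 26 mm from the middle.
- rocker (a joint): Tilt of the rocker in rad: -0.22 off (near end down, far end up), +0.22 on (far end down). It snaps over by itself once past 0; 2 to 3 N near the end is needed. An end travels about 11 mm from up to down.
- ramekin_mid (a point): White ramekin, loose, 78 mm across and 40 mm high, on the larger plate; point on its axis half-way up (20 mm).
- pepper_mill_mid (a point): Dark wooden pepper mill, loose, upright, 58 mm across and 130 mm tall, near the mug; point on its axis half-way up (65 mm).
- spice_jar_mid (a point): Small glass jar with a yellow lid, loose, upright, 55 x 59 mm and 75 mm tall, near the mug; point on its axis half-way up (37.5 mm).
- mug: The same mug; origin in the middle of its outline at its underside, 11.5 mm from the body's axis towards the handle; same axes.
Things that resemble listed ones, but are neither listed nor needed, are in the scene too. Leave any green or purple look-alike of the mug alone.

How it is judged:
By the outcome, as a careful person would: the job done as asked, in the order asked, and still so for the second after the job is handed in, with the robot touching nothing.
It also fails if it takes over 62 s, if anything falls off the work surface, if the arm or the gripper's body presses on something with over 40 N, if the wrist force passes 120 N, or if a joint passes its speed limit or range.

## Working session

There is one attempt and no reset: what is moved stays moved. The work goes in short steps, Python scripts to look and compute and a shell command to move; the robot and the scene stay as the last step left them, time stands still between calls to the robot, and variables do not carry over. Pictures are saved under pics/ and viewed, about 8 in all and at most 12, crops included, and the job is handed in when it is done.

```bash
mkdir -p pics
cat > h.py <<'E'
import numpy as np, cv2
from station import manip, eyes, workorder
from scipy.spatial.transform import Rotation as R
def snap(n):
    s=eyes.snapshot(n); f=s["frame"]; h=f.shape[0]
    F=h/2/np.tan(np.radians(s["vfov"])/2)
    s["F"]=F; s["Rm"]=R.from_rotvec(np.array(s["rvec"]).ravel()).as_matrix(); s["t"]=np.array(s["tvec"]).ravel()
    s["K"]=np.array([[F,0,s["cx"]],[0,F,s["cy"]],[0,0,1.]]); s["D"]=np.array([s["k1"],0,0,0,0.])
    return s
def cast(s,uv,z):
    p=cv2.undistortPoints(np.array(uv,float).reshape(-1,1,2),s["K"],s["D"]).reshape(-1,2)
    d=np.c_[p,np.ones(len(p))]@s["Rm"]; c=-s["Rm"].T@s["t"]
    return c+d*((z-c[2])/d[:,2])[:,None]
def proj(s,P):
    return cv2.projectPoints(np.array(P,float).reshape(-1,1,3),np.array(s["rvec"],float),s["t"],s["K"],s["D"])[0].reshape(-1,2)
def save(s,name,crop=None,k=1):
    f=s["frame"]
    if crop: f=f[crop[1]:crop[3],crop[0]:crop[2]]
    cv2.imwrite("pics/"+name,cv2.resize(f[:,:,::-1],None,fx=k,fy=k,interpolation=cv2.INTER_CUBIC))
E
python3 - <<'E'
from h import *
for n in("scene","top"):
    s=snap(n); save(s,n+"0.png",k=1.42); print(n,s["F"],-s["Rm"].T@s["t"],s["k1"])
    np.save(n+".npy",s,allow_pickle=True)
st=manip.sense(); print(st); print(R.from_quat(st["tool_rot"]).as_matrix().round(3), manip.hold_point_z)
E
```

```text
scene 412.2156466527308 [0.05456112 0.83425769 0.69234218] -0.12738704608606075
top 443.12590567053934 [0.32161248 0.05006291 1.16473774] -0.03301243110445002
{'t': 0.1, 'q': array([-1.29551891e+00,  5.28389030e-01,  1.43374021e+00, -1.43830550e-05,
        1.18140272e+00, -1.78486255e-01]), 'qd': array([ 0.00167845, -0.00369007, -0.00207045,  0.00179991, -0.001059  ,
       -0.00030042]), 'tau': array([ 3.51883209e-04, -4.43305564e+01, -1.78586805e+01, -1.52745042e-04,
        3.89745052e-03,  1.19800652e-05]), 'tcp_pos': array([ 0.27382724, -0.56112486,  0.23043255]), 'tool_rot': array([-0.15909654,  0.68966928, -0.68830005,  0.1590208 ]), 'force': array([ 0.67838346, -0.77536362,  0.34383598]), 'ft_torque': array([-0.00047823,  0.02216222, -0.00231247]), 'finger_gap': 0.997963098714197}
[[-0.899 -0.001  0.438]
 [-0.438  0.002 -0.899]
 [-0.    -1.    -0.002]] 0.0187
```

View pics/scene0.png

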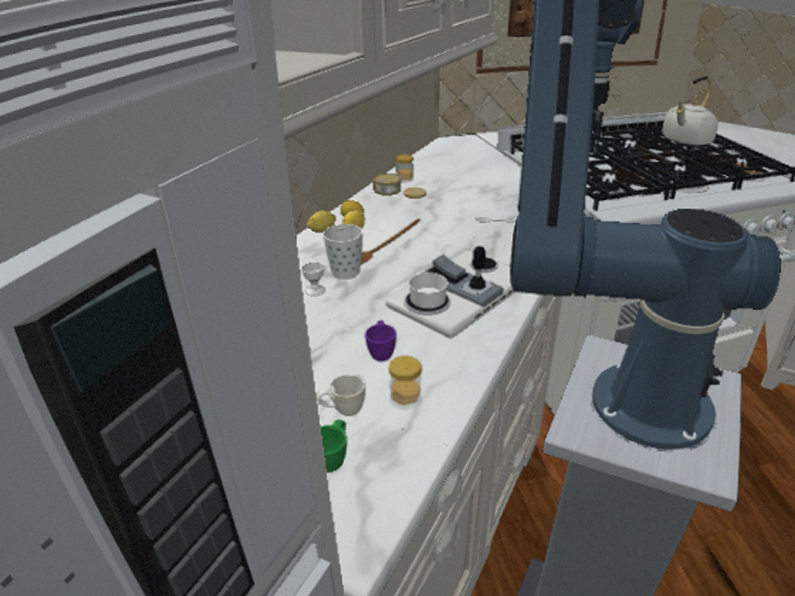

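View pics/top0.png

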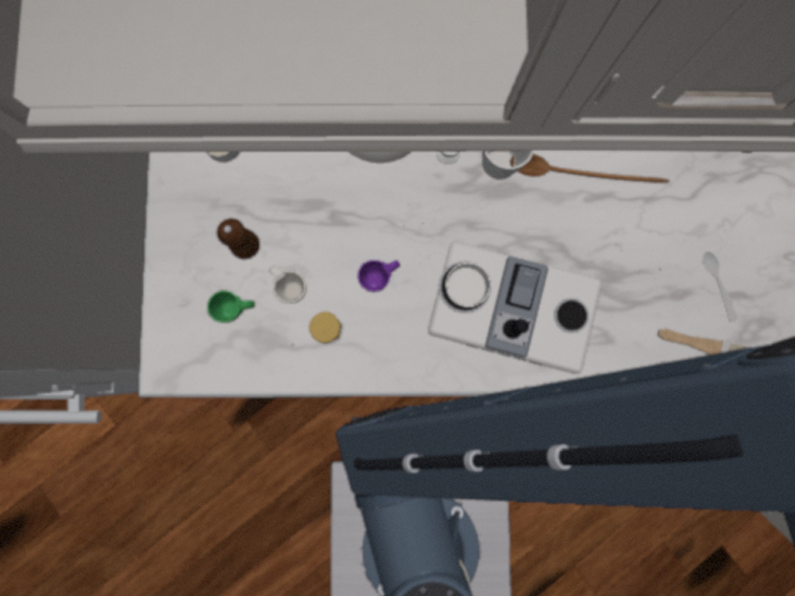

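The scene view shows the mug at about (348,393) between the purple and green look-alikes. In the top view (×1.42) the mug is at (291,287) with its handle up-left. The ramekin is on the left plate at (466,286), the small plate at (572,314), the lever at (515,328) and the rocker at (524,286).

Run:
```python
from h import *
s=np.load("top.npy",allow_pickle=True).item(); f=s["frame"]
save(s,"crop_a.png",(295,165,430,267),5.9)
save(s,"crop_b.png",(140,145,300,245),5)
hsv=cv2.cvtColor(f,cv2.COLOR_RGB2HSV)
def blobs(m,amin=40):
    n,l,st,c=cv2.connectedComponentsWithStats(m.astype(np.uint8)); 
    return [(st[i].tolist(),c[i].round(1).tolist()) for i in range(1,n) if st[i,4]>amin]
roi=np.zeros(f.shape[:2],bool); roi[150:270,130:430]=1
V=hsv[...,2];S=hsv[...,1]
print("dark",blobs(roi&(V<45)))
for st,c in blobs(roi&(V<45)): print(c,cast(s,c,.037).round(4),cast(s,c,.135).round(4))
g=roi&(V>45)&(V<140)&(S<60); 
for b in blobs(g,150): print("grey",b)
y=roi&(S>90)&(V>100)&(hsv[...,0]>15)&(hsv[...,0]<32)
for b in blobs(y): print("yel",b,cast(s,b[1],.075).round(4))
```

```text
dark [([162, 165, 19, 16, 189], [172.4, 173.3]), ([357, 187, 8, 27, 44], [360.6, 198.8]), ([393, 213, 19, 19, 277], [402.2, 221.6]), ([355, 226, 17, 12, 148], [362.4, 230.6])]
[172.4, 173.3] [[0.5431 0.3159 0.037 ]] [[0.5239 0.2928 0.135 ]]
[360.6, 198.8] [[ 0.4737 -0.1694  0.037 ]] [[ 0.4605 -0.1504  0.135 ]]
[402.2, 221.6] [[ 0.4141 -0.2749  0.037 ]] [[ 0.4061 -0.2467  0.135 ]]
[362.4, 230.6] [[ 0.3918 -0.1717  0.037 ]] [[ 0.3857 -0.1524  0.135 ]]
grey ([327, 181, 59, 73, 1758], [363.5, 215.0])
grey ([309, 186, 36, 34, 318], [324.8, 201.8])
grey ([194, 192, 20, 16, 163], [202.3, 198.3])
yel ([218, 220, 22, 21, 347], [228.5, 230.1]) [[0.3928 0.1658 0.075 ]]
```

View pics/crop_a.png

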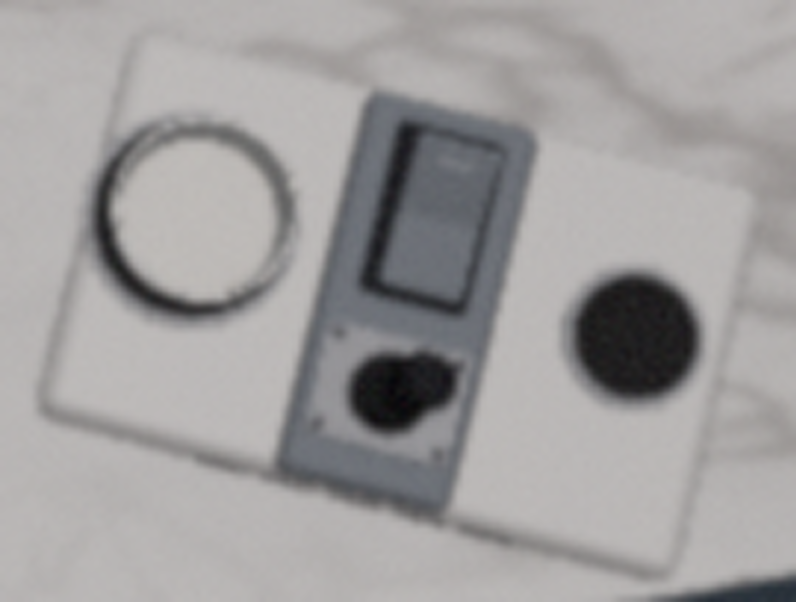

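View pics/crop_b.png

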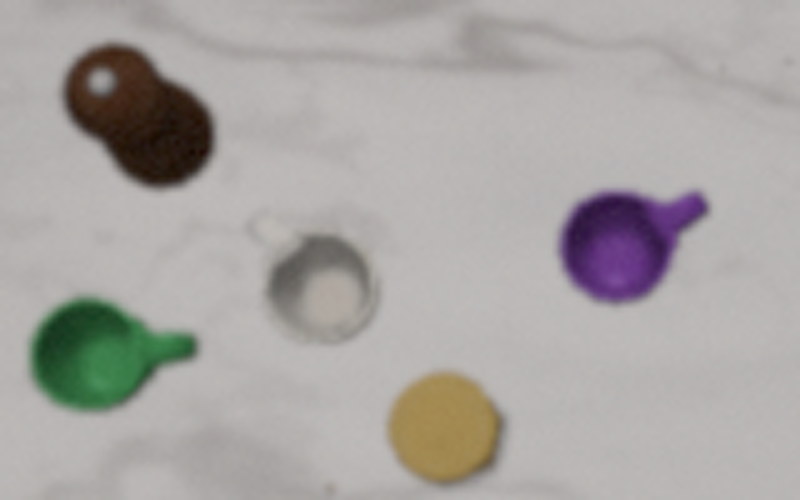

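Crop a shows the stirrer's box corners at about (140,35), (755,190), (668,577) and (40,412), with the small plate at (637,335). Crop b shows the mug's rim centred at about (322,288) with the handle tip at (262,225). There is free space around it, and the jar is about 0.06 m off.

```bash
cat > m.py <<'E'
from h import *
s=np.load("top.npy",allow_pickle=True).item()
A=lambda p: np.array(p,float)/5.9+[295,165]-0.4
B=lambda p: np.array(p,float)/5+[140,145]-0.4
c=cast(s,A([(140,35),(755,190),(668,577),(40,412)]),.030)
E
python3 - <<'E'
from m import *
print("corners",c.round(4),"mean",c.mean(0).round(4))
print("sides",[np.linalg.norm(c[i]-c[(i+1)%4]).round(4) for i in range(4)])
yl=(c[0]-c[1]+c[3]-c[2]); yaw=np.arctan2(-yl[0],yl[1]); print("yaw",yaw)
x=np.array([np.cos(yaw),np.sin(yaw)]); y=np.array([-x[1],x[0]])
pl=cast(s,A([(637,335)]),.037)[0]; print("plate",pl.round(4))
sc=cast(s,A([(368,95),(535,130),(443,515),(280,468)]),.042); print("strip mean",sc.mean(0).round(4))
for nm,C in(("corner",c.mean(0)[:2]),("plate",pl[:2]-.01*x+.1*y),("strip",sc.mean(0)[:2])):
    print(nm,"C",C.round(4),"plate",(C+.01*x-.1*y).round(4),"lever",(C-.043*x).round(4),"rock",(C+.036*x).round(4))
print("knobtop",cast(s,A([(386,393)]),.135), "rocker mid",cast(s,A([(440,218)]),.066))
m=cast(s,B([(322,288)]),.055)[0]; h=cast(s,B([(262,225)]),.045)[0]; r=cast(s,B([(266,288),(380,288)]),.055)
d=h-m; print("mug",m.round(4),"handle dir",np.arctan2(d[1],d[0]),np.linalg.norm(d[:2]),"dia",np.linalg.norm(r[0]-r[1]))
print("mug in scene?",proj(np.load("scene.npy",allow_pickle=True).item(),[m])*1.42)
E
```

```text
corners [[ 0.5496 -0.0624  0.03  ]
 [ 0.479  -0.333   0.03  ]
 [ 0.31   -0.2874  0.03  ]
 [ 0.3835 -0.016   0.03  ]] mean [ 0.4305 -0.1747  0.03  ]
sides [np.float64(0.2796), np.float64(0.175), np.float64(0.2811), np.float64(0.1725)]
yaw -0.25989256170870484
plate [ 0.4147 -0.2759  0.037 ]
strip mean [ 0.43   -0.1749  0.042 ]
corner C [ 0.4305 -0.1747] plate [ 0.4145 -0.2739] lever [ 0.389  -0.1637] rock [ 0.4653 -0.184 ]
plate C [ 0.4307 -0.1767] plate [ 0.4147 -0.2759] lever [ 0.3891 -0.1657] rock [ 0.4655 -0.186 ]
strip C [ 0.43   -0.1749] plate [ 0.4139 -0.2741] lever [ 0.3884 -0.1638] rock [ 0.4648 -0.1841]
knobtop [[ 0.38427736 -0.14684409  0.135     ]] rocker mid [[ 0.46272325 -0.1851884   0.066     ]]
mug [0.465  0.2302 0.055 ] handle dir 0.7673557484254409 0.047152971018378786 dia 0.05756110830732655
mug in scene? [[348.01925386 385.24208267]]
```

```bash
cat > go.py <<'E'
import sys
from h import *
def rel(x,y,z,ang=None):
    st=manip.sense(); M=R.from_quat(st["tool_rot"]).as_matrix()
    a=np.arctan2(M[1,2],M[0,2]); d=M.T@(np.array([x,y,z])-st["tcp_pos"])*100
    print("t",round(st["t"],2),"tcp",st["tcp_pos"].round(4),"ang",a.round(3),"F",st["force"].round(1),"gap",round(st["finger_gap"],3),"tilt",M[2,:].round(3))
    print("shift cm",d.round(2),"turn",None if ang is None else round(a-ang,3))
if __name__=="__main__": rel(*map(float,sys.argv[1:]))
E
python3 go.py .465 .2302 .2 -.803
```

```text
t 0.1 tcp [ 0.2738 -0.5611  0.2304] ang -1.117 F [ 0.7 -0.8  0.3] gap 0.998 tilt [-0.    -1.    -0.002]
shift cm [-51.87   3.18 -62.74] turn -0.314
```

```bash
python3 -m jog '[[[-1.3,0,-1.6],0],[[-3.9,0,-4.7],-0.03],[[-6.5,0,-7.8],-0.06],[[-9.1,0,-11],-0.1],[[-11.7,0,-14.1],-0.13],[[-14.3,0,-17.2],-0.16],[[-16.9,0.2,-20.4],-0.2],[[-19.5,0.4,-23.5],-0.25],[[-22,0.6,-26.6],-0.28],[[-24.6,0.8,-29.8],-0.314],[[-27.2,1,-33],-0.314],[[-29.8,1.3,-36],-0.314],[[-32.4,1.6,-39.2],-0.314],[[-35,1.9,-42.3],-0.314],[[-37.6,2.2,-45.5],-0.314],[[-40.2,2.4,-48.6],-0.314],[[-42.8,2.6,-51.8],-0.314],[[-45.4,2.8,-55],-0.314],[[-48,3,-58],-0.314],[[-50.2,3.1,-60.7],-0.314]]' 8.54 40; python3 go.py .465 .2302 .15 -.803
```

```text
t: 1.77
tcp_pos: [0.4591, 0.2066, 0.1999]
tool_rot: [-0.265, 0.656, -0.655, 0.265]
force: [1.1, -0.3, -0.3]
finger_gap: 1.002
t 1.77 tcp [0.4591 0.2066 0.1999] ang -0.802 F [ 1.1 -0.3 -0.3] gap 1.002 tilt [ 0. -1. -0.]
shift cm [-2.07  4.99 -1.29] turn 0.001
```

```bash
python3 -m jog '[[[-1,1,-0.6],0],[[-2,3,-1.3],0],[[-2,5,-1.3],0],[[-2,5,-1.3],0],[[-2,5,-1.3],0]]'
python3 - <<'E'
from h import *
from go import rel
rel(.465,.2302,.011,-.803)
a=snap("top"); b=snap("scene")
A=cv2.resize(a["frame"][130:280,120:320],(400,300)); B=cv2.resize(b["frame"][200:380,200:340],(400,514))
im=np.zeros((514,800,3),np.uint8); im[:300,:400]=A; im[:,400:]=B
cv2.imwrite("pics/pre.png",im[:,:,::-1])
E
```

```text
t: 2.18
tcp_pos: [0.4631, 0.2264, 0.1491]
tool_rot: [-0.266, 0.656, -0.656, 0.263]
force: [-0.2, 0.6, 0.5]
finger_gap: 1.0
t 2.18 tcp [0.4631 0.2264 0.1491] ang -0.803 F [-0.2  0.6  0.5] gap 1.0 tilt [ 0.004 -1.    -0.002]
shift cm [-0.45 13.81 -0.11] turn 0.0
```

View pics/pre.png

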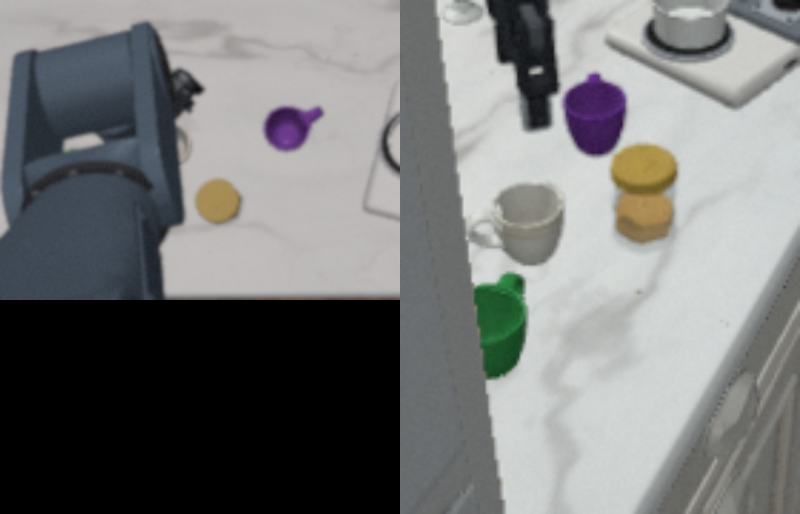

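The view is as expected: the gripper is above the mug, and the visible finger, at about (537,110), clears the purple mug. I'll go down.

```bash
python3 -m jog '[[[-0.3,2,-0.1],0],[[-0.4,5,-0.1],0],[[-0.4,8,-0.1],0],[[-0.4,10.5,-0.1],0],[[-0.4,12,-0.1],0],[[-0.4,13,-0.1],0],[[-0.4,13.7,-0.1],0],[[-0.4,13.8,-0.1],0],[[-0.4,13.8,-0.1],0]]'; python3 go.py .465 .2302 .011 -.803; python3 -m jog '[[[0,0,0],0],[[0,0,0],0],[[0,0,0],0],[[0,0,0],0],[[0,0,0],0],[[0,0,0],0],[[0,0,0],0],[[0,0,0],0]]' 4 30; python3 go.py .465 .2302 .011 -.803
```

```text
t: 3.03
tcp_pos: [0.4674, 0.2306, 0.0129]
tool_rot: [0.264, -0.656, 0.656, -0.265]
force: [-0.2, 0.3, 1.0]
finger_gap: 0.999
t 3.03 tcp [0.4674 0.2306 0.0129] ang -0.803 F [-0.2  0.3  1. ] gap 0.999 tilt [-0.001 -1.     0.001]
shift cm [ 0.2   0.19 -0.14] turn -0.0
t: 3.7
tcp_pos: [0.4673, 0.231, 0.0135]
tool_rot: [0.264, -0.656, 0.656, -0.266]
force: [0.2, 0.8, 5.2]
finger_gap: 0.662
t 3.7 tcp [0.4673 0.231  0.0135] ang -0.803 F [0.2 0.8 5.2] gap 0.662 tilt [-0.002 -1.     0.001]
shift cm [ 0.23  0.25 -0.1 ] turn 0.0
```

```bash
python3 -m jog '[[[0,-0.5,0],0],[[0,-2,0],0],[[0,-4,0],0],[[0,-7,0],0],[[0,-10,0],0],[[0,-13,0],0],[[0,-16,0],0],[[0,-18,0],0],[[0,-19,0],0],[[0,-19,0],0]]' - 40; python3 go.py .4145 -.275 .2 -1.3
```

```text
t: 4.53
tcp_pos: [0.4677, 0.231, 0.2046]
tool_rot: [0.263, -0.655, 0.656, -0.267]
force: [0.1, -0.7, -1.9]
finger_gap: 0.655
t 4.53 tcp [0.4677 0.231  0.2046] ang -0.803 F [ 0.1 -0.7 -1.9] gap 0.655 tilt [-0.004 -1.     0.003]
shift cm [38.98  0.38 32.7 ] turn 0.497
```

```bash
python3 -m jog '[[[1,0,0.8],0],[[3,0,2.5],0.05],[[5.5,0,4.6],0.1],[[8.2,0,6.9],0.15],[[10.9,0,9.1],0.2],[[13.6,0,11.4],0.25],[[16.3,0,13.7],0.3],[[19,0,16],0.35],[[21.7,0,18.2],0.4],[[24.4,0,20.5],0.45],[[27.1,0,22.7],0.5],[[29.8,0,25],0.5],[[32.5,0,27.3],0.5],[[35,0,29.4],0.5],[[37,0,31],0.5],[[38.3,0,32.2],0.5],[[39,0,32.7],0.5],[[39,0,32.7],0.5],[[39,0,32.7],0.5]]'
python3 - <<'E'
from h import *
from go import rel
rel(.4145,-.275,.12,-1.3)
a=snap("top"); b=snap("scene")
A=cv2.resize(a["frame"][140:290,290:460],(400,353)); B=cv2.resize(b["frame"][110:240,240:390],(400,347))
cv2.imwrite("pics/held.png",np.hstack([A[:347],B])[:,:,::-1])
E
```

```text
t: 6.12
tcp_pos: [0.4119, -0.2743, 0.2009]
tool_rot: [-0.095, 0.702, -0.7, 0.093]
force: [-1.4, 0.2, -1.8]
finger_gap: 0.65
t 6.12 tcp [ 0.4119 -0.2743  0.2009] ang -1.304 F [-1.4  0.2 -1.8] gap 0.65 tilt [ 0.002 -1.    -0.004]
shift cm [-0.24  8.09  0.17] turn -0.004
```

View pics/held.png

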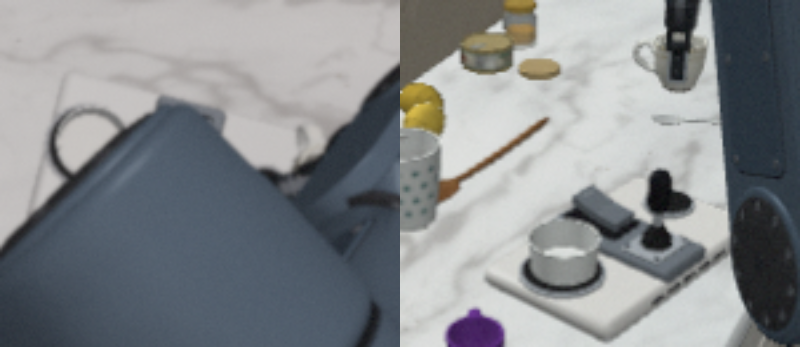

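The mug is held upright, body at about (680,62) in the right half with the handle to the left (towards the back). Next I measure its offset along tool x.

Run:
```python
from h import *
from go import rel
s=snap("scene"); f=s["frame"][120:150,325:375].astype(int)
save(s,"mugz.png",(322,108,382,153),12)
st=manip.sense(); M=R.from_quat(st["tool_rot"]).as_matrix(); p=st["tcp_pos"]
q=proj(s,[p+[0,0,.014],p+[0,0,.014]+.0295*M[:,0],p+[0,0,.014]-.0295*M[:,0],p+[0,0,.0415],p+[0,0,.0415]+.0295*M[:,0],p+[0,0,.0415]-.0295*M[:,0]]); print(q.round(1)); print(((q-[322,108])*12).round(0))
```

```text
[[343.9 134. ]
 [353.8 134.7]
 [334.1 133.3]
 [344.5 125.3]
 [354.5 126. ]
 [334.6 124.7]]
[[263. 312.]
 [382. 320.]
 [145. 304.]
 [270. 208.]
 [390. 216.]
 [151. 200.]]
```

View pics/mugz.png

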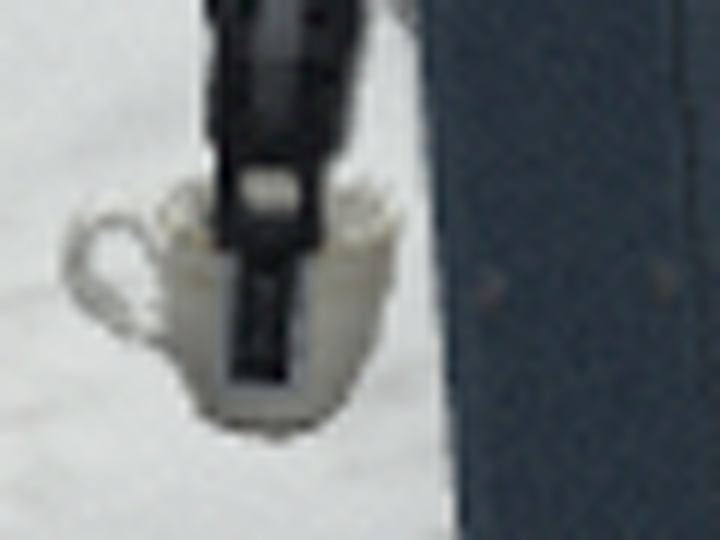

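The rim spans 158–402, so its centre is at 280 against 270 for the TCP. The mug's axis is about 2.4 mm along tool +x, which agrees with the earlier estimate.

```bash
python3 go.py .4168 -.2744 .055 -1.3
```

```text
t 6.27 tcp [ 0.4127 -0.2737  0.2018] ang -1.302 F [ 0.2 -0.5 -1.9] gap 0.656 tilt [ 0.001 -1.    -0.002]
shift cm [-0.38 14.68  0.21] turn -0.002
```

```bash
python3 -m jog '[[[-0.2,1,0.1],0],[[-0.4,3,0.2],0],[[-0.4,5.5,0.2],0],[[-0.4,8,0.2],0],[[-0.4,10,0.2],0],[[-0.4,12,0.2],0],[[-0.4,13.3,0.2],0],[[-0.4,14.2,0.2],0],[[-0.4,14.7,0.2],0],[[-0.4,14.7,0.2],0],[[-0.4,14.7,0.2],0]]'; python3 go.py .4168 -.2744 .0505 -1.3;  python3 -m jog '[[[0,0.1,0],0],[[0,0.2,0],0],[[0,0.3,0],0],[[0,0.3,0],0]]' ;python3 go.py .4168 -.2744 .0505 -1.3
```

```text
t: 7.18
tcp_pos: [0.4179, -0.2763, 0.0555]
tool_rot: [0.094, -0.701, 0.701, -0.095]
force: [-0.1, 0.5, -1.2]
finger_gap: 0.653
t 7.18 tcp [ 0.4179 -0.2763  0.0555] ang -1.302 F [-0.1  0.5 -1.2] gap 0.653 tilt [-0. -1.  0.]
shift cm [ 0.06  0.5  -0.21] turn -0.002
t: 7.52
tcp_pos: [0.4177, -0.2765, 0.0526]
tool_rot: [0.094, -0.701, 0.701, -0.095]
force: [0.7, -0.5, -1.7]
finger_gap: 0.653
t 7.52 tcp [ 0.4177 -0.2765  0.0526] ang -1.303 F [ 0.7 -0.5 -1.7] gap 0.653 tilt [-0.    -1.     0.001]
shift cm [ 0.03  0.21 -0.23] turn -0.003
```

```bash
python3 -m jog '[[[0,0.1,-0.2],0],[[0,0.2,-0.2],0],[[0,0.2,-0.2],0]]' ; python3 -m jog '[[[0,0.1,0],0],[[0,0.1,0],0]]';python3 go.py .4168 -.2744 .0505 -1.3
```

```text
t: 7.77
tcp_pos: [0.4169, -0.2741, 0.0507]
tool_rot: [-0.094, 0.701, -0.701, 0.094]
force: [-0.8, 0.9, 3.0]
finger_gap: 0.652
t: 7.93
tcp_pos: [0.4169, -0.2741, 0.0506]
tool_rot: [0.094, -0.701, 0.701, -0.094]
force: [-2.0, 1.8, 12.1]
finger_gap: 0.652
t 7.93 tcp [ 0.4169 -0.2741  0.0506] ang -1.303 F [-2.   1.8 12.1] gap 0.652 tilt [-0. -1.  0.]
shift cm [0.02 0.01 0.03] turn -0.003
```

Contact at the plate height. I'll ease off, release and lift.

```bash
python3 -m jog '[[[0,-0.1,0],0],[[0,-0.1,0],0]]'; python3 -m jog '[[[0,0,0],0],[[0,0,0],0],[[0,0,0],0],[[0,0,0],0],[[0,0,0],0],[[0,0,0],0],[[0,0,0],0]]' 8.3; python3 -m jog '[[[0,-1,0],0],[[0,-3,0],0],[[0,-6,0],0],[[0,-9,0],0],[[0,-12,0],0],[[0,-15,0],0],[[0,-17,0],0],[[0,-17,0],0]]'; python3 go.py .3 -.5 .22 -.26
```

```text
t: 8.1
tcp_pos: [0.4172, -0.2745, 0.0507]
tool_rot: [0.094, -0.701, 0.701, -0.095]
force: [-0.9, 1.0, 4.4]
finger_gap: 0.652
t: 8.68
tcp_pos: [0.417, -0.2744, 0.0502]
tool_rot: [-0.094, 0.701, -0.701, 0.094]
force: [-0.8, -0.7, 0.6]
finger_gap: 0.97
t: 9.35
tcp_pos: [0.4191, -0.2763, 0.2255]
tool_rot: [0.092, -0.698, 0.704, -0.097]
force: [0.0, -0.7, 0.3]
finger_gap: 0.978
t 9.35 tcp [ 0.4191 -0.2763  0.2255] ang -1.303 F [ 0.  -0.7  0.3] gap 0.978 tilt [-0.005 -1.     0.009]
shift cm [17.41  0.63 18.41] turn -1.043
```

```bash
python3 go.py .4885 -.191 .14 -1.83
```

```text
t 9.35 tcp [ 0.4191 -0.2763  0.2255] ang -1.303 F [ 0.  -0.7  0.3] gap 0.978 tilt [-0.005 -1.     0.009]
shift cm [-8.91  8.54 -6.46] turn 0.527
```

```bash
python3 -m jog '[[[-1,0,-0.7],0.1],[[-3,0.5,-2.1],0.2],[[-5,1,-3.6],0.3],[[-7,3,-5],0.4],[[-8.5,5.5,-6],0.5],[[-8.9,7.5,-6.5],0.527],[[-8.9,8.5,-6.5],0.527],[[-8.9,8.5,-6.5],0.527],[[-8.9,8.5,-6.5],0.527]]' 0 20
python3 - <<'E'
from h import *
from go import rel
rel(.4885,-.191,.08,-1.83)
b=snap("scene"); np.save("s2.npy",b,allow_pickle=True)
a=snap("top")
A=cv2.resize(a["frame"][150:280,295:445],(400,347)); B=cv2.resize(b["frame"][130:230,270:390],(400,333))
cv2.imwrite("pics/rock.png",np.hstack([A[:333],B])[:,:,::-1])
for n,P in(("rocker far",[.4885,-.191,.074]),("rock mid",[.4653,-.185,.066]),("knob",[.389,-.1647,.112]),("mugbot",[.4145,-.275,.037]),("mugrim",[.4145,-.275,.092]),("tcp",manip.sense()["tcp_pos"])):
    print(n,((proj(b,[P])-[270,130])*3.333+[400,0]).round(0),((proj(a,[P])-[295,150])*2.667).round(0))
E
```

```text
t: 10.1
tcp_pos: [0.4852, -0.1884, 0.1351]
tool_rot: [0.091, 0.701, -0.701, -0.092]
force: [0.4, -1.0, -1.3]
finger_gap: -0.001
t 10.1 tcp [ 0.4852 -0.1884  0.1351] ang -1.83 F [ 0.4 -1.  -1.3] gap -0.001 tilt [ 0.001 -1.    -0.   ]
shift cm [-0.4   5.51  0.17] turn 0.0
rocker far [[529. 174.]] [[205. 109.]]
rock mid [[549. 190.]] [[198. 135.]]
knob [[623. 173.]] [[188. 213.]]
mugbot [[633. 186.]] [[286. 191.]]
mugrim [[637. 135.]] [[303. 185.]]
tcp [[532. 115.]] [[218. 101.]]
```

View pics/rock.png

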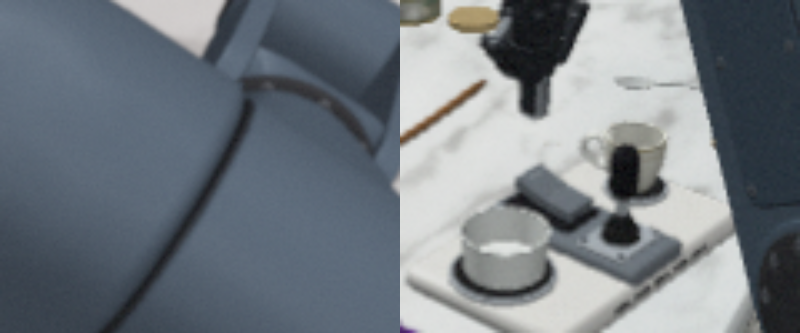

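The mug stands on the plate with its rim at about (638,137), against (637,135) predicted for centred. The far end of the rocker is at (530,175) and the knob at (625,170), both as predicted. Now I press the far end.

```bash
python3 -m jog '[[[-0.3,2,0.1],0],[[-0.4,4,0.2],0],[[-0.4,5.3,0.2],0],[[-0.4,6,0.2],0],[[-0.4,6.5,0.2],0],[[-0.4,7,0.2],0],[[-0.4,7.3,0.2],0],[[-0.4,7.4,0.2],0],[[-0.4,7.4,0.2],0]]'; python3 go.py .4885 -.191 .06 -1.83
```

```text
t: 10.95
tcp_pos: [0.4894, -0.1917, 0.0632]
tool_rot: [-0.092, -0.701, 0.702, 0.091]
force: [-1.2, 0.4, 10.7]
finger_gap: 0.003
t 10.95 tcp [ 0.4894 -0.1917  0.0632] ang -1.829 F [-1.2  0.4 10.7] gap 0.003 tilt [-0.002 -1.     0.001]
shift cm [ 0.1   0.32 -0.04] turn 0.001
```

```bash
python3 -m jog '[[[0,-2,0],0],[[0,-5,0],0],[[0,-8,0],0],[[0,-11,0],0],[[0,-12,0],0],[[0,-12,0],0]]'; python3 go.py .3993 -.1261 .1 -1.83
```

```text
t: 11.45
tcp_pos: [0.4904, -0.192, 0.1844]
tool_rot: [-0.093, -0.7, 0.702, 0.089]
force: [-0.1, -0.1, -0.6]
finger_gap: 0.003
t 11.45 tcp [ 0.4904 -0.192   0.1844] ang -1.83 F [-0.1 -0.1 -0.6] gap 0.003 tilt [-0.006 -1.     0.002]
shift cm [10.55  8.36 -4.06] turn 0.0
```

```bash
python3 -m jog '[[[1,0,-1.5],0],[[3,0,-3],0],[[5.5,0,-4.1],0],[[8,0.5,-4.1],0],[[9.8,2,-4.1],0],[[10.5,4,-4.1],0],[[10.5,6.5,-4.1],0],[[10.5,8,-4.1],0],[[10.5,8.3,-4.1],0],[[10.5,8.3,-4.1],0],[[10.5,8.3,-4.1],0]]'
python3 - <<'E'
from h import *
from go import rel
rel(.3993,-.1261,.1,-1.83)
b=snap("scene")
save(b,"lev.png",(270,120,390,220),5)
st=manip.sense()
for n,P in(("knob",[.389,-.1647,.112]),("tcp",st["tcp_pos"])): print(n,((proj(b,[P])-[270,120])*5).round(0))
E
```

```text
t: 12.37
tcp_pos: [0.3977, -0.1244, 0.098]
tool_rot: [0.091, 0.701, -0.701, -0.092]
force: [0.4, 0.5, -0.2]
finger_gap: -0.0
t 12.37 tcp [ 0.3977 -0.1244  0.098 ] ang -1.83 F [ 0.4  0.5 -0.2] gap -0.0 tilt [ 0.001 -1.    -0.   ]
shift cm [-0.19 -0.2   0.12] turn 0.0
knob [[334. 310.]]
tcp [[293. 358.]]
```

View pics/lev.png

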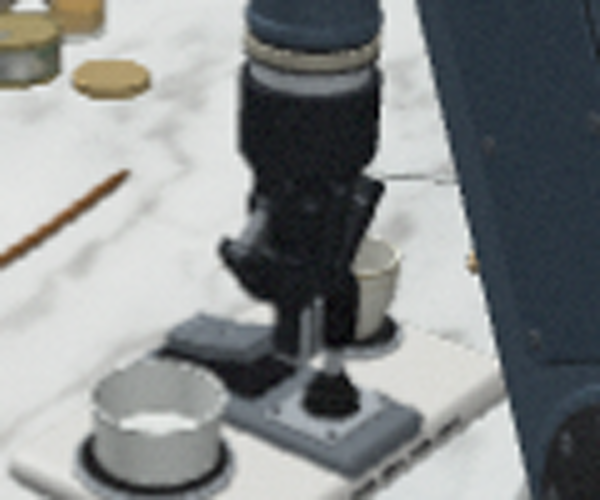

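The fingers stand left of the knob, with the tip at about (293,358) and the knob at (340,310). The rocker's far end is now down (on). I push in stages.

```bash
python3 -m jog '[[[-0.2,0,0.6],0],[[-0.2,0,1.2],0],[[-0.2,0,1.8],0],[[-0.2,0,2.3],0],[[-0.2,0,2.8],0],[[-0.2,0,3.2],0],[[-0.2,0,3.6],0],[[-0.2,0,3.6],0],[[-0.2,0,3.6],0]]'
python3 - <<'E'
from h import *
from go import rel
rel(.389,-.1647,.1,-1.83)
b=snap("scene")
save(b,"lev2.png",(290,130,380,220),6)
E
```

```text
t: 13.17
tcp_pos: [0.3909, -0.1602, 0.0984]
tool_rot: [-0.092, -0.701, 0.701, 0.091]
force: [2.1, 1.7, 2.4]
finger_gap: 0.002
t 13.17 tcp [ 0.3909 -0.1602  0.0984] ang -1.831 F [2.1 1.7 2.4] gap 0.002 tilt [-0.001 -1.     0.   ]
shift cm [ 0.07 -0.16  0.49] turn -0.001
```

View pics/lev2.png

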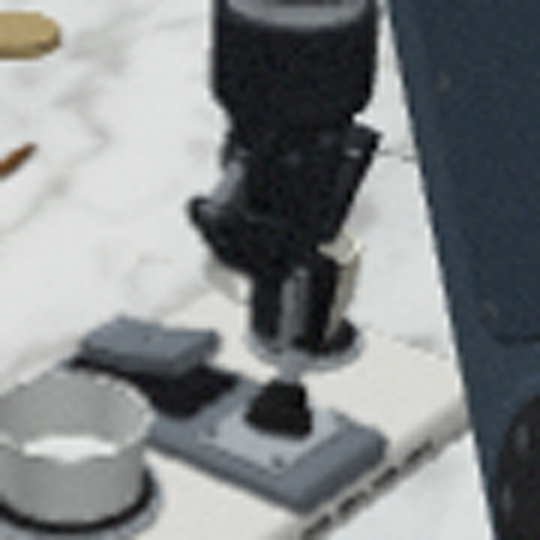

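The knob (320,295) is leaning towards the mug, the mug is untouched behind it, and the rocker is still on. The force is still low, so I push further.

```bash
python3 -m jog '[[[0.1,0,0.2],0],[[0.1,0,0.4],0],[[0.1,0,0.4],0]]';python3 go.py .389 -.1647 .1 -1.83; python3 -m jog '[[[0,0,0.2],0],[[0,0,0.3],0],[[0,0,0.3],0]]';python3 go.py .389 -.1647 .1 -1.83
```

```text
t: 13.47
tcp_pos: [0.3888, -0.1635, 0.0982]
tool_rot: [0.091, 0.701, -0.701, -0.091]
force: [2.6, 2.9, 0.3]
finger_gap: -0.002
t 13.47 tcp [ 0.3888 -0.1635  0.0982] ang -1.83 F [2.6 2.9 0.3] gap -0.002 tilt [ 0. -1. -0.]
shift cm [-0.05 -0.18  0.11] turn -0.0
t: 13.72
tcp_pos: [0.3875, -0.1661, 0.0981]
tool_rot: [0.091, 0.701, -0.701, -0.092]
force: [2.1, 3.9, 0.1]
finger_gap: -0.003
t 13.72 tcp [ 0.3875 -0.1661  0.0981] ang -1.83 F [2.1 3.9 0.1] gap -0.003 tilt [ 0.001 -1.    -0.001]
shift cm [-0.1  -0.19 -0.18] turn -0.0
```

```bash
python3 -m jog '[[[0,0,0.1],0],[[0,0,0.2],0],[[0,0,0.2],0]]';python3 go.py .389 -.1647 .1 -1.83
python3 - <<'E'
from h import *
b=snap("scene"); save(b,"lev3.png",(310,150,370,210),10)
C=np.array([.389,-.1647,.042]);y=np.array([.257,.966,0])
for th in(.3,.35,.4,.45,.5):
    ax=-np.sin(th)*y+np.array([0,0,np.cos(th)])
    print(th,((proj(b,[C+.093*ax,C+.045*ax])-[310,150])*10).round(0).tolist())
E
```

```text
t: 13.97
tcp_pos: [0.3868, -0.1679, 0.0981]
tool_rot: [0.091, 0.702, -0.701, -0.092]
force: [3.0, 5.1, -1.6]
finger_gap: -0.002
t 13.97 tcp [ 0.3868 -0.1679  0.0981] ang -1.83 F [ 3.   5.1 -1.6] gap -0.002 tilt [ 0.002 -1.    -0.001]
shift cm [-0.13 -0.19 -0.37] turn -0.0
0.3 [[327.0, 228.0], [289.0, 383.0]]
0.35 [[335.0, 227.0], [293.0, 382.0]]
0.4 [[343.0, 227.0], [297.0, 382.0]]
0.45 [[350.0, 228.0], [301.0, 382.0]]
0.5 [[358.0, 229.0], [305.0, 383.0]]
```

View pics/lev3.png

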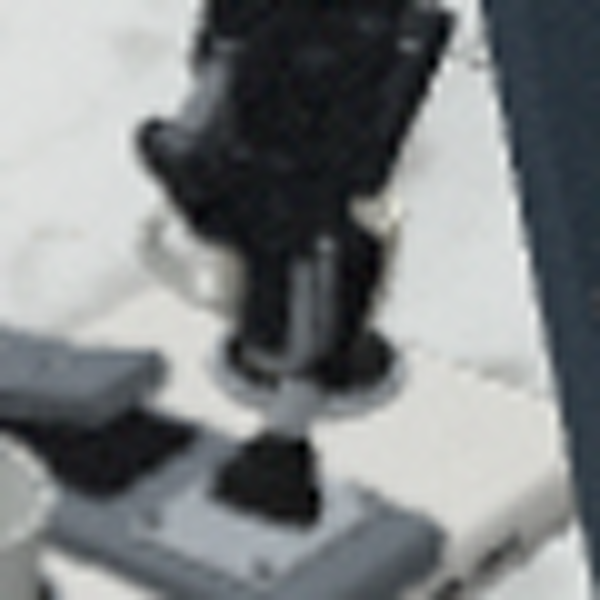

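The knob's right edge near (382,235) suggests a tilt of about 0.35, while the force suggests about 0.45. I push on in small steps to be clear of the threshold.

```bash
python3 -m jog '[[[-0.1,0,0.1],0],[[-0.1,0,0.2],0],[[-0.1,0,0.2],0]]';python3 go.py .389 -.1647 .1 -1.83;python3 -m jog '[[[0,0,0.1],0],[[0,0,0.2],0],[[0,0,0.2],0]]';python3 go.py .389 -.1647 .1 -1.83
```

```text
t: 14.27
tcp_pos: [0.3868, -0.1698, 0.0981]
tool_rot: [0.09, 0.702, -0.701, -0.092]
force: [0.2, 4.5, -1.2]
finger_gap: -0.002
t 14.27 tcp [ 0.3868 -0.1698  0.0981] ang -1.83 F [ 0.2  4.5 -1.2] gap -0.002 tilt [ 0.003 -1.    -0.001]
shift cm [-0.08 -0.19 -0.55] turn -0.0
t: 14.52
tcp_pos: [0.3866, -0.1719, 0.0982]
tool_rot: [0.091, 0.702, -0.701, -0.092]
force: [0.4, 6.0, 0.1]
finger_gap: -0.001
t 14.52 tcp [ 0.3866 -0.1719  0.0982] ang -1.83 F [0.4 6.  0.1] gap -0.001 tilt [ 0.002 -1.    -0.001]
shift cm [-0.05 -0.18 -0.76] turn -0.0
```

```bash
python3 -m jog '[[[0,0,0.1],0],[[0,0,0.15],0],[[0,0,0.15],0],[[0,0,0.15],0],[[0,0,0.15],0]]';python3 go.py .389 -.1647 .1 -1.83;python3 -m jog '[[[0,0,0],0],[[0,0,0],0],[[0,0,0],0],[[0,0,0],0],[[0,0,0],0],[[0,0,0],0],[[0,0,0],0],[[0,0,0],0],[[0,0,0],0],[[0,0,0],0],[[0,0,0],0],[[0,0,0],0],[[0,0,0],0],[[0,0,0],0],[[0,0,0],0],[[0,0,0],0],[[0,0,0],0],[[0,0,0],0]]'
python3 - <<'E'
from h import *
F=[]
for i in range(4):
    b=snap("scene"); F.append(manip.sense()["force"])
print(np.mean(F,0).round(2)); g=cv2.cvtColor(b["frame"],cv2.COLOR_RGB2GRAY)
for v in(173,175,177,180,183): print(v,g[v,340:354].tolist())
E
```

```text
t: 14.93
tcp_pos: [0.3864, -0.1733, 0.0982]
tool_rot: [0.091, 0.702, -0.701, -0.092]
force: [0.3, 5.2, -0.3]
finger_gap: -0.002
t 14.93 tcp [ 0.3864 -0.1733  0.0982] ang -1.83 F [ 0.3  5.2 -0.3] gap -0.002 tilt [ 0.002 -1.    -0.001]
shift cm [-0.03 -0.18 -0.9 ] turn -0.0
t: 16.43
tcp_pos: [0.3864, -0.1733, 0.0982]
tool_rot: [0.091, 0.702, -0.701, -0.092]
force: [1.4, 5.6, -0.6]
finger_gap: -0.002
[ 0.66  5.1  -0.8 ]
173 [27, 35, 57, 65, 48, 28, 28, 25, 66, 120, 196, 211, 216, 213]
175 [68, 72, 53, 75, 46, 24, 24, 27, 18, 121, 201, 211, 211, 210]
177 [89, 100, 70, 72, 41, 23, 25, 19, 30, 164, 208, 215, 213, 214]
180 [91, 97, 70, 58, 33, 16, 22, 33, 162, 205, 212, 215, 216, 217]
183 [96, 85, 80, 56, 22, 16, 22, 55, 154, 202, 211, 210, 215, 217]
```

Both the force (about 5.1 N) and the knob's edge agree on a tilt of about 0.43, and it has been held for over 1.5 s. Now I back off.

```bash
python3 -m jog '[[[0,0,-1],0],[[0,0,-2],0],[[0,0,-3],0],[[0,0,-4],0],[[0,0,-5],0],[[0,0,-5.5],0],[[0,-1,-5.5],0],[[0,-3,-5.5],0],[[0,-6,-5.5],0],[[0,-8.5,-5.5],0],[[0,-8.5,-5.5],0],[[0,-8.5,-5.5],0]]';python3 go.py .443 -.179 .1 -1.83
```

```text
t: 17.63
tcp_pos: [0.4022, -0.1211, 0.1845]
tool_rot: [-0.093, -0.7, 0.702, 0.09]
force: [-0.1, 0.6, 0.1]
finger_gap: -0.001
t 17.63 tcp [ 0.4022 -0.1211  0.1845] ang -1.829 F [-0.1  0.6  0.1] gap -0.001 tilt [-0.004 -1.     0.002]
shift cm [-5.39  8.48  4.55] turn 0.001
```

```bash
python3 -m jog '[[[-1.5,0,1],0],[[-4,0,2.5],0],[[-5.4,0,4],0],[[-5.4,2,4.5],0],[[-5.4,5,4.5],0],[[-5.4,7.5,4.5],0],[[-5.4,8,4.5],0],[[-5.4,8.5,4.5],0],[[-5.4,8.5,4.5],0],[[-5.4,8.5,4.5],0]]';python3 go.py .443 -.179 .062 -1.83
```

```text
t: 18.47
tcp_pos: [0.4422, -0.1782, 0.0987]
tool_rot: [-0.091, -0.701, 0.701, 0.091]
force: [-0.1, 0.1, -0.0]
finger_gap: 0.003
t 18.47 tcp [ 0.4422 -0.1782  0.0987] ang -1.83 F [-0.1  0.1 -0. ] gap 0.003 tilt [-0.001 -1.     0.   ]
shift cm [-0.1   3.67  0.06] turn 0.0
```

```bash
python3 -m jog '[[[-0.1,1,0],0],[[-0.1,2,0],0],[[-0.1,2.6,0],0],[[-0.1,3.1,0],0],[[-0.1,3.5,0],0],[[-0.1,3.8,0],0],[[-0.1,3.8,0],0],[[-0.1,3.8,0],0]]';python3 go.py .443 -.179 .062 -1.83; python3 -m jog '[[[0,-2,0],0],[[0,-5,0],0],[[0,-8,0],0],[[0,-12,0],0],[[0,-15,0],0],[[0,-15,0],0]]';python3 go.py .3 -.45 .25
```

```text
t: 19.13
tcp_pos: [0.443, -0.1785, 0.0628]
tool_rot: [-0.092, -0.701, 0.702, 0.091]
force: [-4.1, 2.2, 24.4]
finger_gap: 0.002
t 19.13 tcp [ 0.443  -0.1785  0.0628] ang -1.83 F [-4.1  2.2 24.4] gap 0.002 tilt [-0.002 -1.     0.001]
shift cm [-0.01  0.08  0.05] turn 0.0
t: 19.63
tcp_pos: [0.4466, -0.1807, 0.2162]
tool_rot: [-0.096, -0.699, 0.704, 0.087]
force: [0.9, -0.4, 0.5]
finger_gap: -0.002
t 19.63 tcp [ 0.4466 -0.1807  0.2162] ang -1.83 F [ 0.9 -0.4  0.5] gap -0.002 tilt [-0.014 -1.     0.005]
shift cm [ 7.23 -3.33 29.8 ] turn None
```

```bash
python3 -m jog '[[[0.5,-0.5,1.5],0],[[1.2,-1,4.5],0],[[2,-1.5,7.5],0],[[3,-2,10.5],0],[[4,-2.5,14],0],[[5,-3,17.5],0],[[6,-3,21],0],[[7,-3,24.5],0],[[8,-3,28],0],[[9,-3,31],0],[[10,-3,34],0],[[10,-3,36],0],[[10,-3,36],0],[[10,-3,36],0],[[10,-3,36],0]]'
python3 - <<'E'
from h import *
from go import rel
rel(.3,-.45,.25)
a=snap("top"); b=snap("scene")
A=cv2.resize(a["frame"][145:275,290:450],(400,325)); B=cv2.resize(b["frame"][120:250,240:400],(400,325))
C=cv2.resize(a["frame"][145:245,140:300],(400,250))
im=np.zeros((575,800,3),np.uint8); im[:325]=np.hstack([A,B]); im[325:,:400]=C
cv2.imwrite("pics/end.png",im[:,:,::-1])
for n,P in(("mugrim",[.4145,-.275,.092]),("knob",[.389,-.1647,.112])): print(n,((proj(a,[P])-[290,145])*2.5).round(0),((proj(b,[P])-[240,120])*2.5+[400,0]).round(0))
E
```

```text
t: 20.88
tcp_pos: [0.2539, -0.4995, 0.2395]
tool_rot: [0.091, 0.702, -0.7, -0.092]
force: [0.6, 0.4, 0.3]
finger_gap: 0.001
t 20.88 tcp [ 0.2539 -0.4995  0.2395] ang -1.83 F [0.6 0.4 0.3] gap 0.001 tilt [ 0.001 -1.    -0.002]
shift cm [-3.19 -1.04 -5.97] turn None
mugrim [[296. 186.]] [[653. 126.]]
knob [[189. 212.]] [[642. 155.]]
```

View pics/end.png

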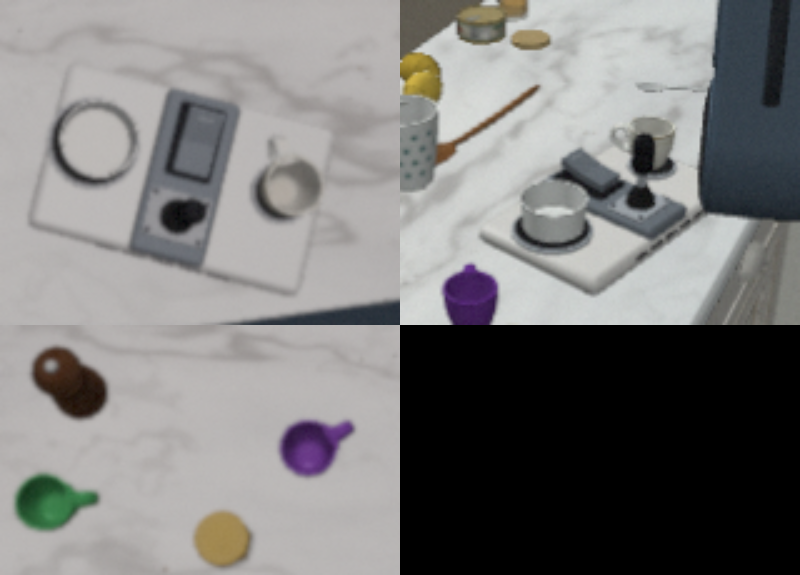

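The final view shows the mug upright on the small plate at about (291,187) in the top half, the knob upright at (643,155), the rocker's far end raised (off), and the ramekin, mill and jar in place. The top view hints at an offset of a few mm, so I check that numerically by differencing against the first picture.

Run:
```python
from h import *
s0=np.load("top.npy",allow_pickle=True).item()
fr=np.mean([snap("top")["frame"].astype(float) for _ in range(4)],0)
d=cv2.GaussianBlur(np.abs(fr-s0["frame"]).sum(2),(3,3),0)
m=(d>22).astype(np.uint8); sub=m[190:250,385:430]
for r in range(5,50,1): print(190+r,"".join(".#"[v] for v in sub[r]))
P=[[.4145+.0295*np.cos(a),-.275+.0295*np.sin(a),.092] for a in np.linspace(0,2*np.pi,60)]
q=proj(s0,P); print("pred rim",q.min(0),q.max(0))
for r in(218,220,222): print(fr[r,390:426].mean(1).round(0).astype(int).tolist())
```

```text
195 .............................................
196 .............................................
197 .............................................
198 ..............##.............................
199 ............#######..........................
200 ...........########..........................
201 ...........######............................
202 ...........######............................
203 ...........######............................
204 ...........######............................
205 ...........######............................
206 ...........#######...####....................
207 ...........################..................
208 ............#################................
209 ............##################...............
210 .............###################.............
211 ............#####################............
212 ...........######################............
213 ..........########################...........
214 ..........########################...........
215 .........#########################...........
216 .........#########################...........

[... 1036 characters left out ...]
.............
238 .............................................
239 .............................................
pred rim [396.59669251 207.55337494] [420.5541467 231.6102681]
[156, 136, 107, 67, 65, 98, 133, 153, 158, 161, 165, 165, 166, 166, 166, 165, 162, 151, 136, 122, 110, 103, 99, 96, 95, 94, 95, 105, 136, 159, 160, 166, 166, 162, 159, 158]
[143, 128, 87, 52, 69, 94, 130, 157, 164, 167, 168, 167, 166, 167, 167, 168, 168, 163, 153, 137, 123, 114, 107, 102, 97, 95, 95, 106, 137, 164, 169, 174, 175, 173, 172, 171]
[145, 128, 88, 49, 61, 82, 113, 151, 160, 166, 168, 168, 168, 168, 168, 168, 168, 165, 154, 139, 130, 121, 116, 111, 106, 103, 104, 122, 149, 169, 176, 178, 178, 178, 177, 176]
```

The mug's rim is centred to within about 3 mm of the plate's middle, with 11 mm of margin for the foot. I'm handing in.

```bash
python3 -c "
from station import workorder,manip
print(manip.sense()['t']); print(workorder.sign_off())"
```

```text
21.1833
the job is handed in; nothing more can be done
None
```

The job is done in the order asked and handed in at t = 21.2 s; no verdict was reported.

- **Mug:** it stands upright on the smaller plate and has been let go. The scene camera put its rim within a pixel of centre, but the top view showed it about 3 mm off towards the lever. The calibration is good to about 2 mm, and the foot has 11 mm of spare plate around it.
- **Rocker:** I pressed the far end until it bottomed, with about 11 N on the wrist, and later pictures showed the far end down (on). At the end I pressed the near end, reading about 24 N, and the last picture shows the far end up again (off).
- **Lever:** I pushed it towards the mug and held it at about 0.43 rad for over 1.5 s. On the way in, the picture (about 0.35) and the force (about 0.45) disagreed, so I pushed further until both agreed. It sprang back upright.
- **Everything else:** the ramekin, pepper mill, spice jar and look-alike mugs looked in place in the last picture. The arm was parked clear, with about zero force on the wrist.

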